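Set the filter photometer and take a reading

ROBOT

A 6-joint arm with a two-finger parallel gripper is mounted at the origin on a cart in front of the work surface, level with it; the furniture and walls round the work are solid. World frame = base frame: x ahead of the robot, y to its left, z up, the work surface at z = 0. Lengths are in mm, angles in rad, forces in N, time in s.
With the tool pointing down it reaches from about 300 to 775 mm from the base axis. Payload 14.6 kg.
Tool frame: the origin (TCP) lies midway between the tips of the shut fingers; the grasp point (between the pads) lies manip.grasp_offset behind it (manip.grasp_offset is the distance from the TCP to the grasp point, in mm); z points along the fingers, y is the direction in which the jaws open and shut (so a half turn about z gives the same grasp; the last joint's range is limited). The gripper opens to 94 mm and grips with 3 to 60 N. Pads are 16 mm wide; open, the fingers measure 119 mm over their backs; the gripper's body (75 mm by 177 mm) begins 78 mm behind the grasp point.
Start: joints at [-1.382, 0.3, 1.521, -0, 1.321, -0.067], TCP at [139.154, -532.095, 205.446] pointing down, gripper open.
Joint ranges: [-3.03, 3.03], [-0.79, 2.21], [0.23, 2.52], [-1.04, 4.18], [0, 3.07], [-2.55, 2.55]. Speed limits (rad/s): [2.22, 2.22, 2.57, 3.14, 3.14, 3.14].

INTERFACE

Orientations are given as [roll, pitch, yaw] about the fixed x, y, z axes, in that order (R = Rz(yaw) Ry(pitch) Rx(roll)).
In Python, from cell import monitor, vision, order, manip gives the robot as it stands.
- The arm moves only by the shell command python3 -m jog 'ROWS' [FORCE]. ROWS is JSON, a list of rows, each a list of 7 numbers: the shift along the tool's x, y, z in cm, then the turn, a rotation vector about the tool's x, y, z in rad, then the opening in per cent of the stroke, from 0 (shut) to 100 (fully open). In form: [[tx, ty, tz, rx, ry, rz, jaw], ...]. A call has 1 to 8 rows; each row shifts and turns the commanded pose from where the row before left it, along the tool's axes as they then stand; what a row does not reach is not made up. A row lasts 1/10 s, in which the tool goes at most 50 mm and 8.59 degrees, less where a joint would pass 70% of its speed; a pose out of reach is approached as far as the arm can. A call is refused whole if a number of a shift passes 5 or a number of a turn 0.15, either way. A call with a gripper value outside its range is refused whole. The fingers move at their own pace and stop on an object; FORCE is the grip in N (left out, the last holds). Time passes only in rows, so rows that do not move let the fingers close. It gives the time, the measured TCP pose, the force and the opening at its end, in the units of the state.
- monitor.read_state(): the state, without advancing time (a new reading comes with each control period).
- vision.camera(name): name is "side" or "top"; returns a dict with "color" (384x512x3 uint8, blue, green, red), "fx", "fy", "cx", "cy" (pixels), "distortion" ([k1, k2, p1, p2, k3] as OpenCV has them; the pictures are not rectified), "cam_to_world" (4x4, takes a point from camera to world coordinates). Camera axes: x right, y down, z forward; pixel columns grow to the right and rows downward; lengths in mm; the calibration is good to about 2 mm. A picture is of the moment at which its call begins. There is no depth.
- order.sign_off(): hands the job in, once; it reports no verdict.
The state is a dict: "clock": time; "joints": joint angles; "qd": joint speeds; "effort": joint torques, N m; "eef_pos": TCP position; "eef_rot": TCP orientation; "wrist_force": force on the tool from outside, world axes, zero at the start; "moment": the same for the moment, N m; "finger_gap": finger opening in mm.
Only numpy, scipy, OpenCV 4.12 (cv2) and the standard library are available. Lean on these libraries where they do the work, as an engineer would, in place of code of your own. Each camera call takes 0.05 s, during which the arm holds its last target.

TASK

Take a reading on the bench photometer with light pushes of the fingertips: push the turret's tab round until it clicks in at the mark with four dots, and swing the sample cover down until it is shut. Only when both are set, press the read key fully down and let it come up again. Pinch and lift nothing, do not shove the photometer along the table, and leave the cup, the dropper bottle and the pipette where they are.

Things in the scene. Friction and masses are not known exactly. Their poses are not given: they have to be found in the camera images.
- photometer: Bench filter photometer, white case loose on rubber feet, about 3.6 kg; a hard sideways push makes it skid. Origin: centre of its underside; +x from its front (towards the robot) to its back, +y to its left, +z up. Case 250 (x) by 340 (y) mm; flat deck 75 mm above the table. A raised housing lies along the back, x = +59 to +121 mm, top 36 mm above the deck. Offsets below are in this frame.
- turret_axis (a point): Vertical axis of the filter turret, at deck height, at x = +30, y = +55 mm. The turret is a flat grey disc of radius 50 mm, top 17 mm above the deck, its rear edge under the housing. One black tab stands out from it.
- tab_mid (a point): Middle of the black tab, 78 mm from the turret axis and 16 mm above the deck. The tab is a radial bar reaching to 90 mm from the axis (free of the disc from 50 mm), 12 mm wide, from 5 to 27 mm above the deck, with a white pointer line along its top. The deck round it is flat and free.
- tab_cheek_ccw: The half of the tab on its counter-clockwise flank (seen from above); a finger that pushes the other flank drives the tab counter-clockwise. Origin on the turret axis, on the deck.
- tab_cheek_cw: The half of the tab on its clockwise flank: the side to push to send the tab towards more dots. Origin on the turret axis, on the deck.
- turret (a joint): Turret angle, rad, growing counter-clockwise from above (tab goes from left, round the front, to the right). Clicks marked by 1 to 5 dots, left to right: 0 = one dot, 0.628, 1.257, 1.885 = four dots, 2.513. Tab points along 108 deg + angle in the photometer frame, +x towards +y. Let go, it springs into the nearest click; stepping it takes about 2 N at the tab.
- four_dot_mark (a point): Middle of the row of four black dots (each 8 mm) printed on the deck, 103.5 mm from the turret axis; the tab points at it when set.
- cover_hinge_line (a point): Middle of the sample cover's hinge line, 5.5 mm above the deck, at x = +40, y = -115 mm; the line runs along the photometer's y.
- cover_lip (a point): Middle of the free edge of the sample cover, 66 mm from the hinge line. The cover is a grey flap 64 mm wide (along y) and 8 mm thick; stood open it is almost upright, leaning back a little towards the housing, its lip about 70 mm above the deck.
- cover_shell: Outer grey shell of the cover, on top when shut and facing the housing when open. Origin on the hinge line.
- cover_lining: Black inner lining of the cover, facing the sample well when shut. Origin on the hinge line.
- cover (a joint): Cover angle in rad: 0 = shut flat over the sample well, 1.57 = upright, 1.8 = its stop, leaning back. It stays where it stands when leaning back; pushed from behind (from over the housing towards the front) well past upright it falls shut by itself.
- read_key (a joint): Key travel in m: 0 = up, 0.006 = fully down; it springs back, and fully down takes 4 N.
- cup: Loose specimen cup with white screw lid, 55 mm across, 72 mm high, upright left of the photometer; origin at the centre of its underside. Leave alone.
- dropper: Loose brown dropper bottle, 33 mm across, 106 mm high, upright right of the photometer; origin at the centre of its underside. Leave alone.
- pipette: Loose white plastic pipette, 12 by 143 by 13 mm, lying right of the photometer; origin at the centre of its underside. Leave alone.
- read_key_top (a point): Centre of the top of the read key, a round grey push key 26 mm across in a black collar, at the right front of the deck at x = -88, y = -115 mm.

How it is judged:
By the outcome, as a careful person would: the job done as asked, in the order asked, and still so for the second after the job is handed in, with the robot touching nothing.
It also fails if it takes over 51 s, if anything falls off the work surface, if the arm or the gripper's body presses on something with over 40 N, if the wrist force passes 120 N, or if a joint passes its speed limit or range.

## Working session

There is one attempt and no reset: what is moved stays moved. The work goes in short steps, Python scripts to look and compute and a shell command to move; the robot and the scene stay as the last step left them, time stands still between calls to the robot, and variables do not carry over. Pictures are saved under pics/ and viewed, and the job is handed in when it is done.

```bash
mkdir -p pics; ls; python3 - <<'E'
from cell import monitor, vision, order, manip
import cv2,numpy as np
print(monitor.read_state()); print(manip.grasp_offset)
for n in("top","side"):
    c=vision.camera(n); cv2.imwrite(f"pics/{n}0.png",c["color"])
    print(n,c["fx"],c["fy"],c["cx"],c["cy"],c["distortion"],np.round(c["cam_to_world"],4).tolist())
E
```

```text
pics
{'clock': 0.0, 'joints': array([-1.38160491e+00,  3.00443900e-01,  1.52161591e+00, -1.56673977e-05,
        1.32072017e+00, -6.65920036e-02]), 'qd': array([ 3.93637533e-05, -3.08361665e-03,  1.51206177e-03,  4.46418999e-04,
        9.09180080e-04, -9.64938696e-04]), 'effort': array([ 1.61788084e-03, -5.31808913e+01, -3.52738202e+01,  7.08793220e-02,
        2.43961177e-02, -9.20255206e-05]), 'eef_pos': array([ 139.09595544, -531.82796884,  204.88652674]), 'eef_rot': array([-3.14040695e+00, -6.38660488e-05,  2.55787270e-01]), 'wrist_force': array([ 0.55001476,  0.35968469, -0.66643639]), 'moment': array([-0.02097147, -0.02365515,  0.03294784]), 'finger_gap': 93.73178111469643}
18.8
top 473.03250067886216 473.03250067886216 255.75974945298225 184.73114057115632 [-0.05258362  0.          0.          0.          0.        ] [[-0.0028, -0.9867, 0.1626, 305.0333], [-1.0, 0.0033, 0.0027, -88.7581], [-0.0032, -0.1626, -0.9867, 1358.5691], [0.0, 0.0, 0.0, 1.0]]
side 376.266932698384 376.266932698384 259.07720226281424 190.94524234038687 [-0.04547117  0.          0.          0.          0.        ] [[0.9991, -0.0135, 0.0391, 477.6289], [-0.0403, -0.5349, 0.844, -863.4986], [0.0096, -0.8448, -0.535, 578.8515], [0.0, 0.0, 0.0, 1.0]]
```

View pics/top0.png

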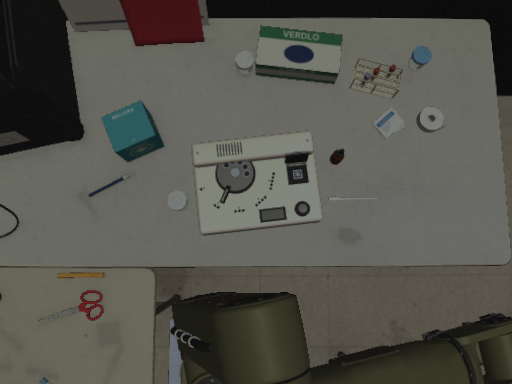

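View pics/side0.png

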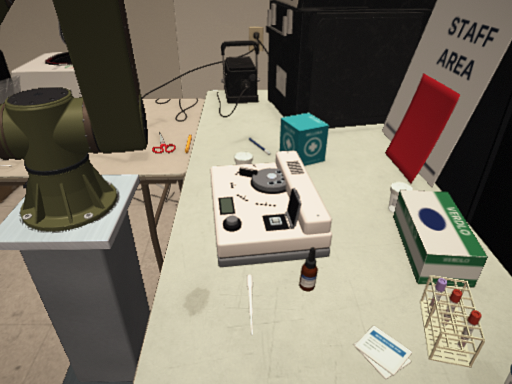

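```bash
python3 - <<'E'
import cv2
i=cv2.imread("pics/top0.png"); cv2.imwrite("pics/top0z.png",cv2.resize(i[50:200,150:350],None,fx=4,fy=4,interpolation=cv2.INTER_CUBIC))
i=cv2.imread("pics/side0.png"); cv2.imwrite("pics/side0z.png",cv2.resize(i[60:260,100:366],None,fx=3,fy=3,interpolation=cv2.INTER_CUBIC))
E
```

```text
(no output)
```

View pics/top0z.png

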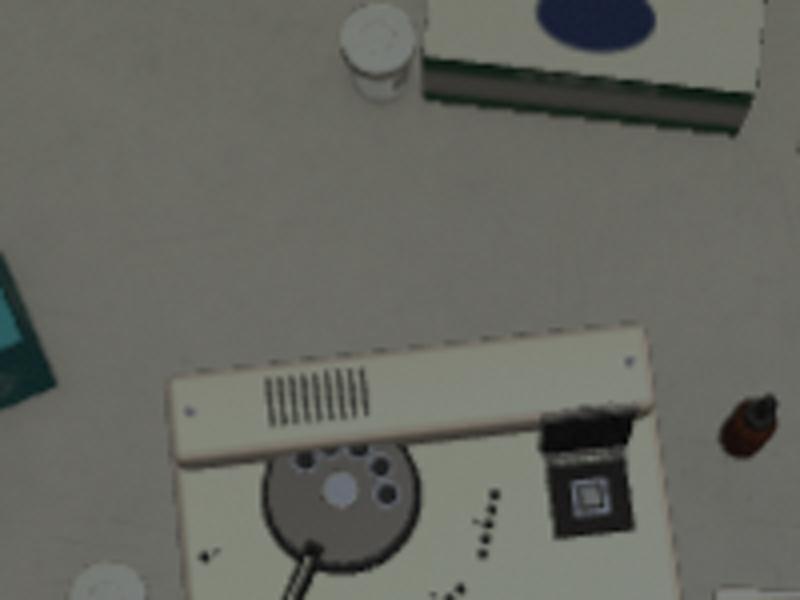

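View pics/side0z.png

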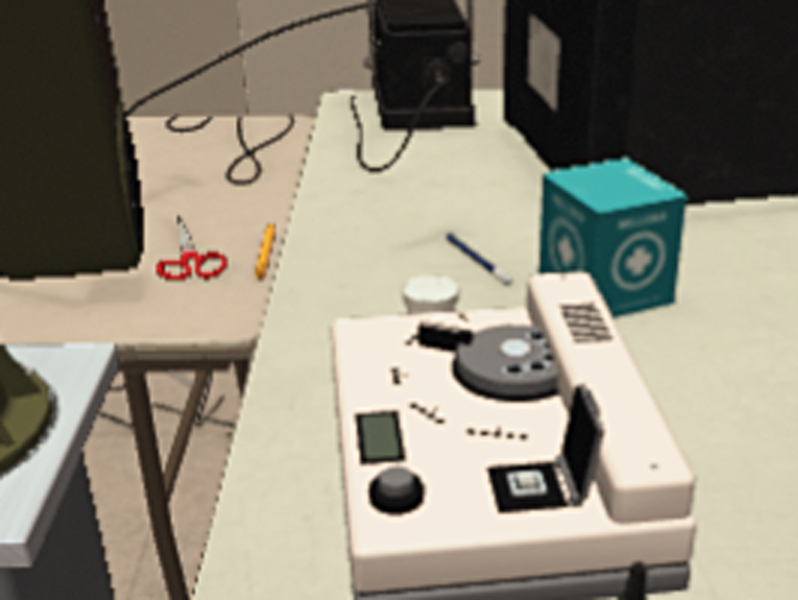

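```bash
python3 - <<'E'
import cv2
i=cv2.imread("pics/top0.png"); cv2.imwrite("pics/top0y.png",cv2.resize(cv2.convertScaleAbs(i[125:240,185:330],alpha=1.5),None,fx=5,fy=5,interpolation=cv2.INTER_CUBIC))
i=cv2.imread("pics/side0.png"); cv2.imwrite("pics/side0y.png",cv2.resize(i[145:270,200:340],None,fx=4.8,fy=4.8,interpolation=cv2.INTER_CUBIC))
E
```

```text
(no output)
```

View pics/top0y.png

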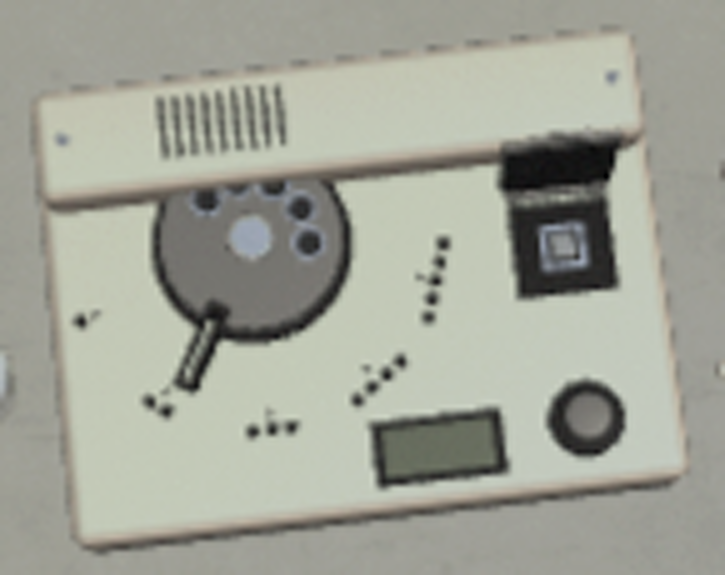

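View pics/side0y.png

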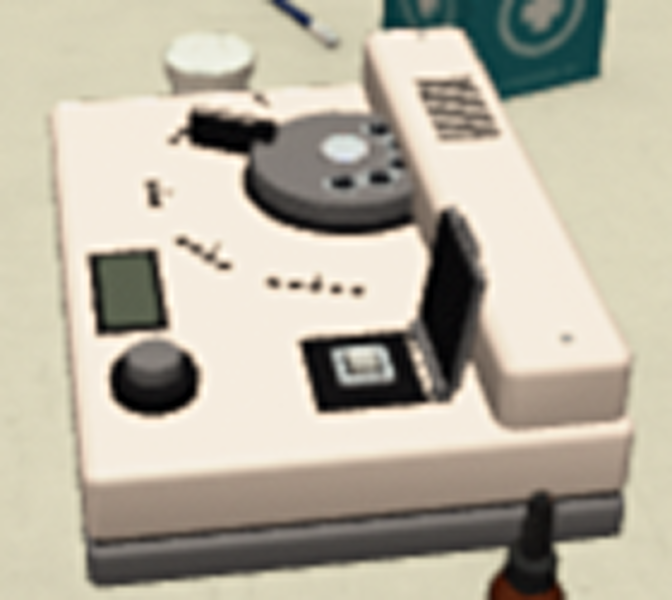

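```bash
cat > h.py <<'E'
import numpy as np,cv2
from scipy.optimize import least_squares
CAM={}
def cam(c):
    T=np.array(c["cam_to_world"]);K=np.array([[c["fx"],0,c["cx"]],[0,c["fy"],c["cy"]],[0,0,1]]);d=np.array(c["distortion"])
    return T,K,d
def proj(c,P):
    T,K,d=cam(c);Ti=np.linalg.inv(T)
    r,_=cv2.Rodrigues(Ti[:3,:3]);return cv2.projectPoints(np.atleast_2d(P).astype(float),r,Ti[:3,3],K,d)[0][:,0]
def onplane(c,uv,z):
    T,K,d=cam(c);p=cv2.undistortPoints(np.array([[uv]],float),K,d)[0,0];r=T[:3,:3]@[p[0],p[1],1]
    return T[:3,3]+r*(z-T[2,3])/r[2]
def world(p,P):
    P=np.atleast_2d(P);c,s=np.cos(p[2]),np.sin(p[2])
    return np.c_[p[0]+c*P[:,0]-s*P[:,1],p[1]+s*P[:,0]+c*P[:,1],P[:,2]]
def tool(p,R): pass
E
python3 - <<'E'
from h import *
from cell import vision
ct,cs=vision.camera("top"),vision.camera("side")
a=lambda d:[30+103.5*np.cos(np.radians(d)),55+103.5*np.sin(np.radians(d)),75]
top=[((587,418),(-88,-115,79)),((250,237),(30,55,92)),((380,381),a(216)),((271,428),a(180)),((157,406),a(144)),((436,280),a(252)),((79,321),a(108))]
side=[((345,148),(30,55,92)),((203,251),a(216)),((315,287),a(252)),((153,194),a(180))]
tz=lambda l,s,o:np.array([((u+.5)/s-.5+o[0],(v+.5)/s-.5+o[1]) for (u,v),_ in l])
ut=tz(top,5,(185,125));us=tz(side,4.8,(200,145))
Pt=np.array([p for _,p in top],float);Ps=np.array([p for _,p in side],float)
f=lambda p:np.r_[(proj(ct,world(p,Pt))-ut).ravel(),(proj(cs,world(p,Ps))-us).ravel()]
for name,g in(("both",f),("top",lambda p:f(p)[:14]),("side",lambda p:f(p)[14:])):
    r=least_squares(g,[450,-100,0.1]);print(name,r.x,np.round(r.fun,1).tolist())
    if name=="both":p=r.x
np.save("p.npy",p)
for n,P in dict(axis=(30,55,75),tab=(30+78*np.cos(np.radians(144)),55+78*np.sin(np.radians(144)),91),hinge=(40,-115,80.5),key=(-88,-115,85),lip=(40+66*np.cos(np.pi-1.8)*-1*0,-115,145)).items(): print(n,world(p,P).round(1))
for uv,z,n in(((177,200),72,"cup"),((338,155),50,"drop"),((330,198),7,"pip1"),((376,198),7,"pip2")):print(n,onplane(ct,uv,z))
# tab outer end
print(onplane(ct,((187+.5)/5+184.5,(384+.5)/5+124.5),102), world(p,(30+90*np.cos(np.radians(144)),55+90*np.sin(np.radians(144)),102)))
# key in side
print(onplane(cs,((155.5)/4.8+199.5,362.5/4.8+144.5),85))
E
```

```text
both [ 5.24731430e+02 -8.54419670e+01  1.13149697e-01] [-0.5, 0.2, -0.1, 0.3, -0.4, -0.0, 0.1, 0.3, -0.0, 0.1, -0.2, 0.1, 0.0, 0.1, 0.1, 1.2, 0.2, 0.6, 0.4, 0.1, 0.2, 0.1]
top [ 5.25173782e+02 -8.58905708e+01  1.13146499e-01] [-0.3, 0.0, 0.0, 0.1, -0.2, -0.2, 0.2, 0.1, 0.1, -0.0, -0.1, -0.1, 0.2, -0.0]
side [ 5.24158593e+02 -8.32122966e+01  1.14427686e-01] [-0.2, 0.8, -0.0, 0.1, 0.2, -0.5, 0.0, -0.3]
axis [[548.3 -27.4  75. ]]
tab [[480.5  11.   91. ]]
hinge [[ 577.5 -195.2   80.5]]
key [[ 450.3 -209.6   85. ]]
lip [[ 577.5 -195.2  145. ]]
cup [475.27116316 131.2219147   72.        ]
drop [ 605.39592592 -318.75452095   50.        ]
pip1 [ 488.27852553 -299.18372178    7.        ]
pip2 [ 487.76630515 -432.51525403    7.        ]
[467.18218318   5.16822097 102.        ] [[470.01076939  16.93494228 102.        ]]
[ 449.59124705 -201.54603639   85.        ]
```

```bash
cat >> h.py <<'E'
from cell import monitor
from scipy.spatial.transform import Rotation as Ro
def go(P,yaw=None,frame=True):
    """remaining shift in tool axes (cm) to photometer-frame point P, turn about tool z"""
    s=monitor.read_state();p=np.load("p.npy")
    W=world(p,P)[0] if frame else np.array(P,float)
    R=Ro.from_euler("xyz",s["eef_rot"]).as_matrix()
    c,si=np.cos(p[2]),np.sin(p[2]);d=s["eef_pos"]-[p[0],p[1],0]
    print("t",round(s["clock"],2),"tcp",s["eef_pos"].round(1),"phot",np.round([c*d[0]+si*d[1],-si*d[0]+c*d[1],d[2]],1),"rot",s["eef_rot"].round(3),"F",s["wrist_force"].round(1),"gap",round(s["finger_gap"],1))
    print("target",W.round(1),"tool cm",(R.T@(W-s["eef_pos"])/10).round(2),"norm",round(np.linalg.norm(W-s["eef_pos"])/10,2))
    if yaw is not None:
        rv=Ro.from_matrix(R.T@Ro.from_euler("xyz",[np.pi,0,yaw]).as_matrix()).as_rotvec();print("turn",rv.round(3))
def polar(th,r=74,z=84):
    t=np.radians(th);return (30+r*np.cos(t),55+r*np.sin(t),z)
E
python3 - <<'E'
from h import *
go(polar(125,z=200),np.radians(41.5))
E
```

```text
t 0.2 tcp [ 139.1 -532.   205.1] phot [-433.6 -400.1  205.1] rot [-3.141 -0.     0.256] F [ 0.3  0.3 -0.2] gap 94.0
target [499.3  28.  200. ] tool cm [ 49.02 -45.06   0.54] norm 66.59
turn [-0.001 -0.    -0.469]
```

```bash
python3 -m jog '[[3.5,-3.2,0,0,0,0,0],[3.5,-3.2,0,0,0,0,0],[3.5,-3.2,0,0,0,0,0],[3.5,-3.2,0,0,0,0,0],[3.5,-3.2,0,0,0,0,0],[3.5,-3.2,0,0,0,0,0],[3.5,-3.2,0,0,0,0,0],[3.5,-3.2,0,0,0,0,0]]' 10; python3 - <<'E'
from h import *
go(polar(125,z=200),np.radians(41.5))
E
```

```text
clock: 1.0
eef_pos: [345.9, -211.8, 205.6]
eef_rot: [3.141, -0.0, 0.256]
wrist_force: [0.2, -0.3, 0.1]
finger_gap: 33.2
t 1.0 tcp [ 345.9 -211.8  205.6] phot [-192.  -105.4  205.6] rot [ 3.141 -0.     0.256] F [ 0.2 -0.3  0.1] gap 33.2
target [499.3  28.  200. ] tool cm [ 20.91 -19.33   0.56] norm 28.48
turn [ 0.    -0.    -0.469]
```

```bash
python3 -m jog '[[3.4,-3.1,0,0,0,0,0],[3.4,-3.1,0,0,0,0,0],[3.4,-3.1,0,0,0,0,0],[3.4,-3.1,0,0,0,0,0],[3.4,-3.1,0,0,0,0,0],[3.4,-3.1,0,0,0,0,0],[0,0,0,0,0,-0.12,0],[0,0,0,0,0,-0.12,0]]'; python3 -m jog '[[0,0,0,0,0,-0.12,0],[0,0,0,0,0,-0.11,0],[0,0,0,0,0,0,0]]'; python3 - <<'E'
from h import *
go(polar(125,z=84),np.radians(41.5))
E
```

```text
clock: 1.8
eef_pos: [495.7, 19.2, 204.9]
eef_rot: [-3.141, 0.001, 0.503]
wrist_force: [0.3, 0.6, -0.0]
finger_gap: 0.3
clock: 2.1
eef_pos: [495.5, 18.0, 205.3]
eef_rot: [-3.141, 0.0, 0.728]
wrist_force: [1.0, -0.3, -0.3]
finger_gap: 0.3
t 2.1 tcp [495.5  18.  205.3] phot [-17.4 106.1 205.3] rot [-3.141  0.     0.728] F [ 1.  -0.3 -0.3] gap 0.3
target [499.3  28.   84. ] tool cm [ 0.95 -0.49 12.13] norm 12.18
turn [-0.     0.     0.003]
```

```bash
python3 -m jog '[[0.9,-0.5,0,0,0,0,0],[0,0,4,0,0,0,0],[0,0,4,0,0,0,0],[0,0,2.5,0,0,0,0],[0,0,1.6,0,0,0,0],[0,0,0,0,0,0,0]]'; python3 - <<'E'
from h import *
from cell import vision
go(polar(125,z=84),np.radians(41.5))
for n in("top","side"):
    c=vision.camera(n);x=c["color"];x=x[125:240,165:310] if n=="top" else x[125:270,200:340]
    cv2.imwrite(f"pics/{n}1.png",cv2.resize(x,None,fx=4,fy=4,interpolation=cv2.INTER_CUBIC))
E
```

```text
clock: 2.7
eef_pos: [498.0, 28.2, 82.5]
eef_rot: [-3.139, 0.003, 0.723]
wrist_force: [-0.4, 0.1, 0.9]
finger_gap: -0.1
t 2.7 tcp [498.   28.2  82.5] phot [-13.7 115.9  82.5] rot [-3.139e+00  3.000e-03  7.230e-01] F [-0.4  0.1  0.9] gap -0.1
target [499.3  28.   84. ] tool cm [ 0.08  0.1  -0.15] norm 0.2
turn [-0.003  0.003 -0.001]
```

View pics/side1.png

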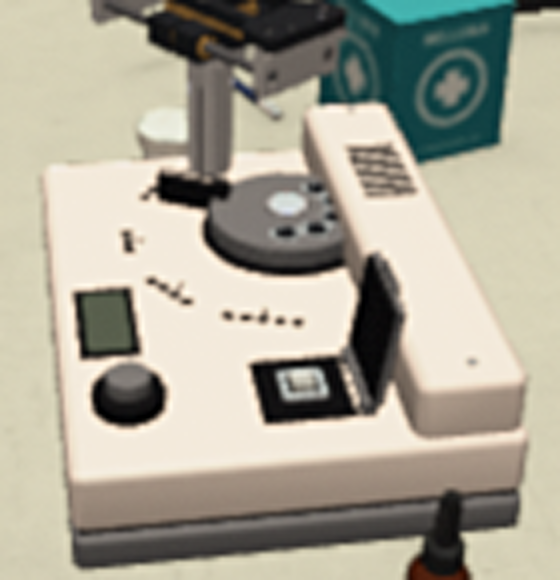

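View pics/top1.png

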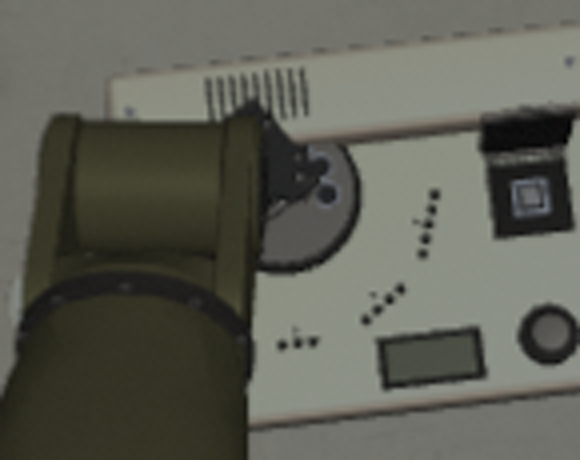

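```bash
python3 -m jog '[[-0.52,0.02,-0.15,0,0,-0.07,0],[-0.52,0.02,0,0,0,-0.07,0],[-0.52,0.02,0,0,0,-0.07,0],[-0.52,0.02,0,0,0,-0.07,0],[-0.52,0.02,0,0,0,-0.07,0],[-0.52,0.02,0,0,0,-0.07,0]]'; python3 - <<'E'
from h import *
go(polar(149,z=84),np.radians(65.5))
E
```

```text
clock: 3.4
eef_pos: [481.5, 3.2, 87.5]
eef_rot: [3.139, -0.002, 1.148]
wrist_force: [0.7, 4.3, -0.2]
finger_gap: 0.6
t 3.4 tcp [481.5   3.2  87.5] phot [-33.   93.   87.5] rot [ 3.139e+00 -2.000e-03  1.148e+00] F [ 0.7  4.3 -0.2] gap 0.6
target [481.    3.3  84. ] tool cm [-0.01 -0.05  0.35] norm 0.35
turn [ 0.002 -0.002  0.005]
```

```bash
python3 -m jog '[[-0.52,0.02,0.2,0,0,-0.07,0],[-0.52,0.02,0,0,0,-0.07,0],[-0.52,0.02,0,0,0,-0.07,0],[-0.52,0.02,0,0,0,-0.07,0],[-0.52,0.02,0,0,0,-0.07,0],[-0.52,0.02,0,0,0,-0.07,0],[-0.52,0.02,0,0,0,-0.07,0]]'; python3 - <<'E'
from h import *
from cell import vision
go(polar(177,z=84),np.radians(93.5))
c=vision.camera("side");x=c["color"][125:270,200:340]
cv2.imwrite("pics/side2.png",cv2.resize(x,None,fx=4,fy=4,interpolation=cv2.INTER_CUBIC))
E
```

```text
clock: 4.1
eef_pos: [475.1, -32.1, 85.4]
eef_rot: [3.139, -0.001, 1.638]
wrist_force: [-0.2, 7.4, 0.8]
finger_gap: 0.5
t 4.1 tcp [475.1 -32.1  85.4] phot [-43.3  58.6  85.4] rot [ 3.139e+00 -1.000e-03  1.638e+00] F [-0.2  7.4  0.8] gap 0.5
target [474.5 -31.9  84. ] tool cm [ 0.03 -0.06  0.14] norm 0.16
turn [ 0.002 -0.001  0.006]
```

View pics/side2.png

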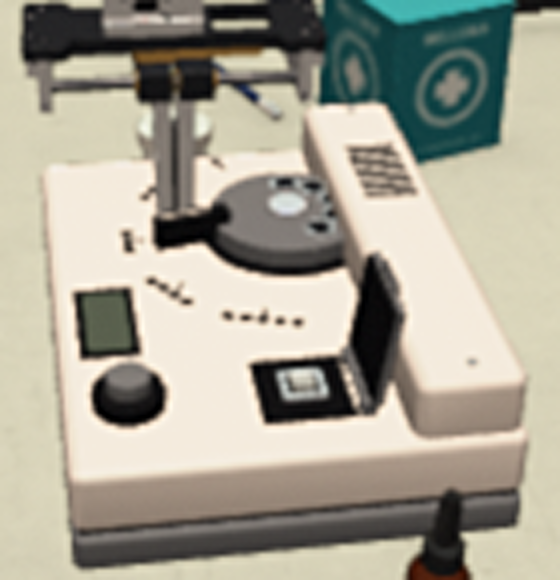

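```bash
python3 -m jog '[[-0.52,0.02,0.1,0,0,-0.07,0],[-0.52,0.02,0,0,0,-0.07,0],[-0.52,0.02,0,0,0,-0.07,0],[-0.52,0.02,0,0,0,-0.07,0],[-0.52,0.02,0,0,0,-0.07,0]]';python3 -m jog '[[-0.4,0.02,0,0,0,-0.06,0],[-0.3,0.02,0,0,0,-0.04,0]]'; python3 - <<'E'
from h import *
from cell import vision
go(polar(203,z=84),np.radians(119.5))
c=vision.camera("side");x=c["color"][125:270,200:340]
cv2.imwrite("pics/side3.png",cv2.resize(x,None,fx=4,fy=4,interpolation=cv2.INTER_CUBIC))
E
```

```text
clock: 4.65
eef_pos: [481.4, -58.0, 84.3]
eef_rot: [3.14, 0.001, 1.987]
wrist_force: [-0.1, 0.8, 1.0]
finger_gap: 0.1
clock: 4.85
eef_pos: [484.0, -63.6, 84.1]
eef_rot: [3.141, -0.001, 2.086]
wrist_force: [-7.6, 9.3, 6.0]
finger_gap: 0.6
t 4.85 tcp [484.  -63.6  84.1] phot [-38.   26.3  84.1] rot [ 3.141e+00 -1.000e-03  2.086e+00] F [-7.6  9.3  6. ] gap 0.6
target [483.9 -63.8  84. ] tool cm [-0.01 -0.02  0.01] norm 0.03
turn [ 0.001 -0.001  0.   ]
```

View pics/side3.png

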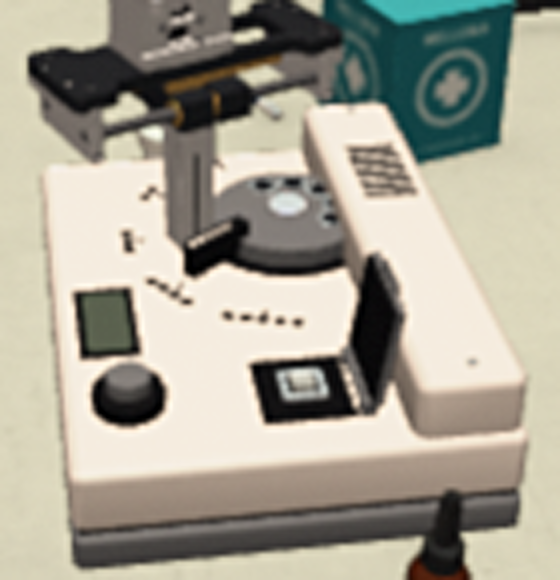

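```bash
python3 -m jog '[[0.8,0,0,0,0,0,0],[1.2,0,0,0,0,0,0],[0,0,-3,0,0,0,0],[0,0,-4,0,0,0,0],[0,0,-4,0,0,0,0],[0,0,0,0,0,0,0]]'; python3 - <<'E'
from h import *
from cell import vision
go((92,-115,200),np.radians(96.5))
for n in("top","side"):
    c=vision.camera(n);x=c["color"];x=x[125:240,185:330] if n=="top" else x[145:270,200:340]
    cv2.imwrite(f"pics/{n}4.png",cv2.resize(x,None,fx=4.8,fy=4.8,interpolation=cv2.INTER_CUBIC))
E
```

```text
clock: 5.5
eef_pos: [475.7, -46.2, 198.3]
eef_rot: [3.135, 0.006, 2.085]
wrist_force: [-1.0, 0.7, 0.2]
finger_gap: 0.4
t 5.5 tcp [475.7 -46.2 198.3] phot [-44.3  44.5 198.3] rot [3.135 0.006 2.085] F [-1.   0.7  0.2] gap 0.4
target [ 629.1 -189.3  200. ] tool cm [-2.001e+01  6.320e+00 -2.000e-02] norm 20.98
turn [0.008 0.004 0.401]
```

View pics/side4.png

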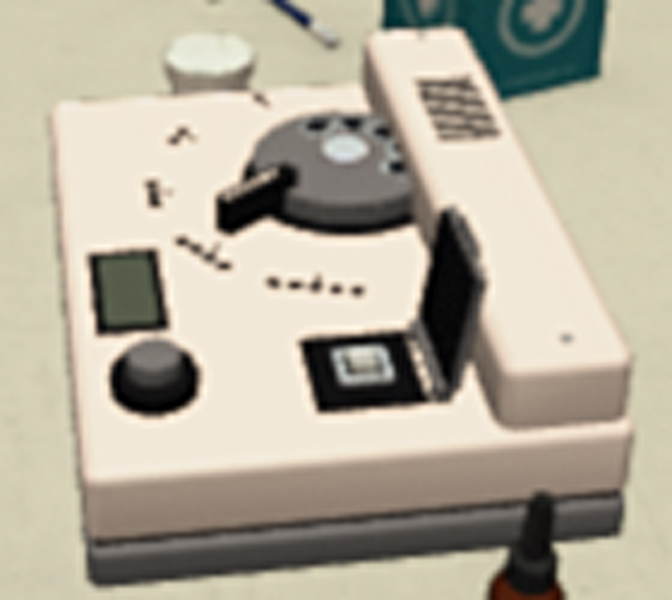

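View pics/top4.png

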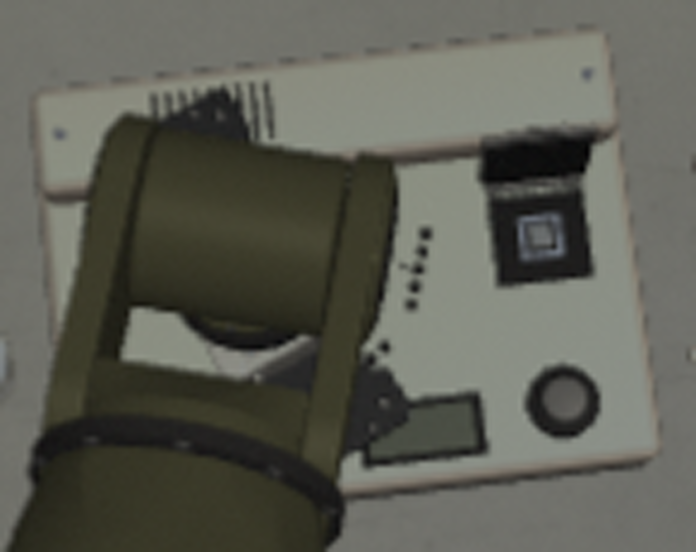

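```bash
python3 - <<'E'
from h import *
from cell import vision
p=np.load("p.npy");c=vision.camera("side")
for th in (180,208,212,216,220,224):
    q=proj(c,world(p,[polar(th,50,102),polar(th,90,102)]));print(th,((q-[200,145]+.5)*4.8-.5).round(0).tolist())
E
```

```text
180 [[253.0, 144.0], [178.0, 149.0]]
208 [[271.0, 165.0], [207.0, 189.0]]
212 [[275.0, 168.0], [215.0, 194.0]]
216 [[280.0, 171.0], [223.0, 199.0]]
220 [[284.0, 173.0], [232.0, 203.0]]
224 [[290.0, 175.0], [241.0, 208.0]]
```

```bash
python3 -m jog '[[-4,1.26,0,0,0,0,0],[-4,1.26,0,0,0,0,0],[-4,1.26,0,0,0,0,0],[-4,1.26,0,0,0,0,0],[-4,1.26,0,0,0,0,0],[0,0,0,0,0,0.14,0],[0,0,0,0,0,0.14,0],[0,0,0,0,0,0.12,0]]'; python3 -m jog '[[0,0,0,0,0,0,0],[0,0,0,0,0,0,0]]'; python3 - <<'E'
from h import *
go((92,-115,125),np.radians(96.5))
E
```

```text
clock: 6.45
eef_pos: [627.0, -189.5, 190.5]
eef_rot: [-3.138, -0.002, 1.679]
wrist_force: [-0.3, 0.5, 0.3]
finger_gap: 0.4
clock: 6.65
eef_pos: [627.1, -189.4, 191.8]
eef_rot: [-3.14, -0.001, 1.689]
wrist_force: [0.7, 0.6, -0.0]
finger_gap: 0.4
t 6.65 tcp [ 627.1 -189.4  191.8] phot [  90.  -114.8  191.8] rot [-3.140e+00 -1.000e-03  1.689e+00] F [ 0.7  0.6 -0. ] gap 0.4
target [ 629.1 -189.3  125. ] tool cm [-0.02  0.21  6.68] norm 6.68
turn [-0.002 -0.001  0.005]
```

```bash
python3 -m jog '[[0,0.3,3,0,0,0,0],[0,0,2.5,0,0,0,0],[0,0,1.0,0,0,0,0],[0,0,0,0,0,0,0]]'; python3 - <<'E'
from h import *
from cell import vision
go((92,-115,125),np.radians(96.5))
c=vision.camera("side");x=c["color"][145:270,200:340]
cv2.imwrite("pics/side5.png",cv2.resize(x,None,fx=4.8,fy=4.8,interpolation=cv2.INTER_CUBIC))
E
```

```text
clock: 7.05
eef_pos: [629.8, -189.1, 126.5]
eef_rot: [-3.139, -0.001, 1.688]
wrist_force: [0.2, 0.5, 0.5]
finger_gap: 0.6
t 7.05 tcp [ 629.8 -189.1  126.5] phot [  92.7 -114.9  126.5] rot [-3.139e+00 -1.000e-03  1.688e+00] F [0.2 0.5 0.5] gap 0.6
target [ 629.1 -189.3  125. ] tool cm [-0.01 -0.07  0.15] norm 0.17
turn [-0.002 -0.001  0.003]
```

View pics/side5.png

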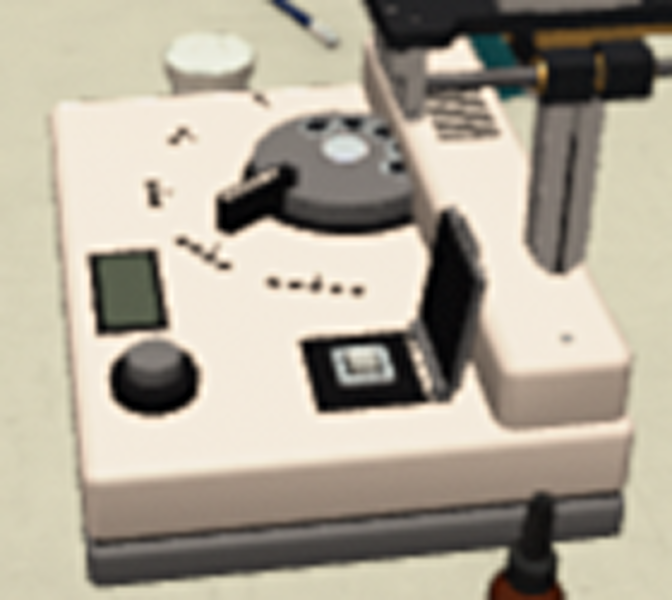

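```bash
python3 -m jog '[[0,-0.8,0,0,0,0,0],[0,-0.8,0,0,0,0,0],[0,-0.6,0,0,0,0,0],[0,-0.6,0,0,0,0,0],[0,-0.6,0,0,0,0,0],[0,-0.6,0,0,0,0,0]]';python3 -m jog '[[0,-0.6,0,0,0,0,0],[0,-0.6,0,0,0,0,0],[0,-0.6,0,0,0,0,0]]'; python3 - <<'E'
from h import *
from cell import vision
go((20,-115,125),np.radians(96.5))
c=vision.camera("side");x=c["color"][145:270,200:340]
cv2.imwrite("pics/side6.png",cv2.resize(x,None,fx=4.8,fy=4.8,interpolation=cv2.INTER_CUBIC))
E
```

```text
clock: 7.7
eef_pos: [590.2, -194.1, 128.1]
eef_rot: [3.141, 0.0, 1.686]
wrist_force: [0.8, -0.2, 0.3]
finger_gap: 0.3
clock: 8.0
eef_pos: [572.3, -196.1, 127.9]
eef_rot: [-3.142, -0.0, 1.686]
wrist_force: [0.3, 0.1, -0.2]
finger_gap: 0.4
t 8.0 tcp [ 572.3 -196.1  127.9] phot [  34.7 -115.3  127.9] rot [-3.142 -0.     1.686] F [ 0.3  0.1 -0.2] gap 0.4
target [ 557.6 -197.4  125. ] tool cm [ 0.03 -1.47  0.29] norm 1.5
turn [-0.    -0.     0.002]
```

View pics/side6.png

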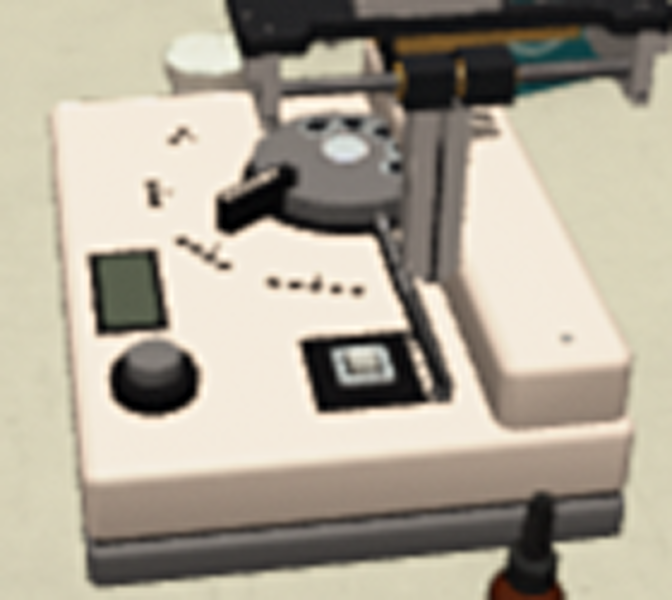

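Cover is moving past upright (lip at about (385,220) in the zoom). Push on.

```bash
python3 -m jog '[[0,-0.6,0,0,0,0,0],[0,-0.6,0,0,0,0,0],[0,-0.6,0,0,0,0,0],[0,-0.6,0,0,0,0,0],[0,0,0,0,0,0,0],[0,0,0,0,0,0,0]]'; python3 - <<'E'
from h import *
from cell import vision
go((-10,-115,125),np.radians(96.5))
c=vision.camera("side");x=c["color"][145:270,200:340]
cv2.imwrite("pics/side7.png",cv2.resize(x,None,fx=4.8,fy=4.8,interpolation=cv2.INTER_CUBIC))
E
```

```text
clock: 8.65
eef_pos: [548.9, -198.9, 128.1]
eef_rot: [3.141, 0.0, 1.686]
wrist_force: [-0.3, 0.3, -0.1]
finger_gap: 0.3
t 8.65 tcp [ 548.9 -198.9  128.1] phot [  11.2 -115.4  128.1] rot [3.141 0.    1.686] F [-0.3  0.3 -0.1] gap 0.3
target [ 527.8 -200.8  125. ] tool cm [ 0.05 -2.12  0.31] norm 2.15
turn [0.    0.    0.001]
```

View pics/side7.png

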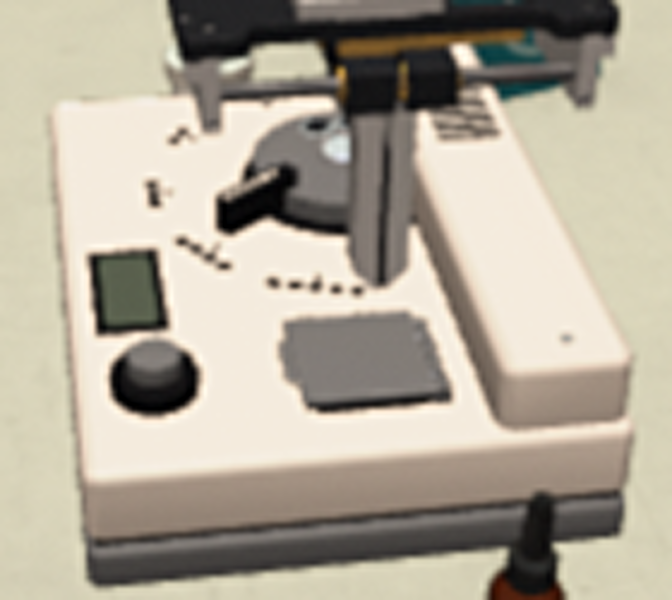

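```bash
python3 - <<'E'
from h import *
from cell import vision
p=np.load("p.npy");c=vision.camera("side")
for a in (0,.06,.15):
    L=[(40-66*np.cos(a)-k*np.sin(a),y,80.5+66*np.sin(a)+k*np.cos(a)) for y in(-83,-147) for k in(4,-4)]
    q=proj(c,world(p,L));print(a,((q-[200,145]+.5)*4.8-.5).round(0).tolist())
go((-88,-115,125))
E
```

```text
0 [[281.0, 322.0], [281.0, 335.0], [303.0, 405.0], [303.0, 419.0]]
0.06 [[281.0, 315.0], [282.0, 329.0], [303.0, 398.0], [304.0, 412.0]]
0.15 [[282.0, 305.0], [284.0, 318.0], [304.0, 387.0], [306.0, 401.0]]
t 8.75 tcp [ 549.1 -198.8  128. ] phot [  11.4 -115.4  128. ] rot [3.141 0.    1.686] F [ 0.2  0.7 -0.1] gap 0.7
target [ 450.3 -209.6  125. ] tool cm [ 0.06 -9.94  0.29] norm 9.95
```

```bash
python3 -m jog '[[0,-3,0,0,0,0,0],[0,-3,0,0,0,0,0],[0,-3,0,0,0,0,0],[0,-0.9,0,0,0,0,0],[0,0,2,0,0,0,0],[0,0,0,0,0,0,0]]'; python3 - <<'E'
from h import *
from cell import vision
go((-88,-115,90))
c=vision.camera("side");x=c["color"][145:270,200:340]
cv2.imwrite("pics/side8.png",cv2.resize(x,None,fx=4.8,fy=4.8,interpolation=cv2.INTER_CUBIC))
E
```

```text
clock: 9.35
eef_pos: [450.2, -209.8, 106.5]
eef_rot: [-3.14, -0.001, 1.686]
wrist_force: [-0.0, -0.3, 0.5]
finger_gap: 0.1
t 9.35 tcp [ 450.2 -209.8  106.5] phot [ -88.1 -115.2  106.5] rot [-3.140e+00 -1.000e-03  1.686e+00] F [-0.  -0.3  0.5] gap 0.1
target [ 450.3 -209.6   90. ] tool cm [0.01 0.01 1.65] norm 1.65
```

View pics/side8.png

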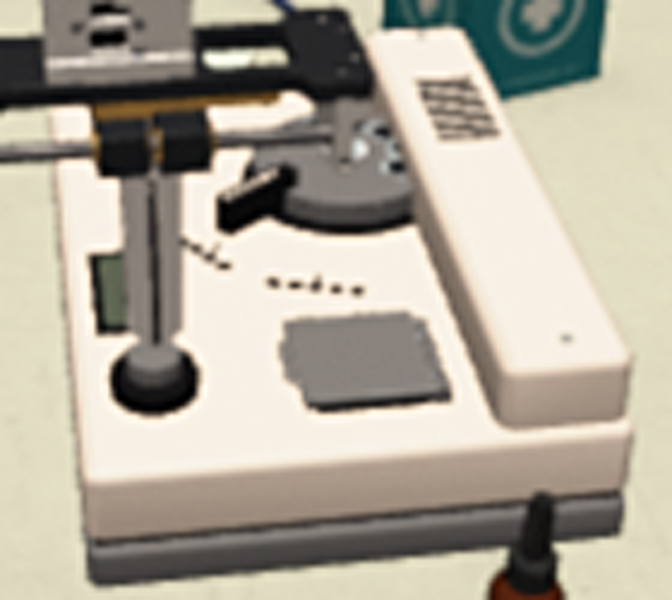

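Cover lies flat (zoom corners (285,317), (305,400)), the finger is centred over the key at (155,345). Lowering gently.

```bash
for i in 1; do python3 -m jog '[[0,0,0.4,0,0,0,0],[0,0,0.4,0,0,0,0],[0,0,0.2,0,0,0,0],[0,0,0,0,0,0,0]]'; done; python3 -m jog '[[0,0,0.2,0,0,0,0],[0,0,0.2,0,0,0,0],[0,0,0,0,0,0,0]]'; python3 -m jog '[[0,0,0.2,0,0,0,0],[0,0,0,0,0,0,0]]'
```

```text
clock: 9.8
eef_pos: [450.6, -210.1, 97.7]
eef_rot: [-3.141, -0.0, 1.686]
wrist_force: [0.2, 0.8, -0.2]
finger_gap: 0.1
clock: 10.1
eef_pos: [450.8, -210.2, 94.0]
eef_rot: [3.141, 0.0, 1.686]
wrist_force: [1.0, 0.1, 3.4]
finger_gap: 0.3
clock: 10.3
eef_pos: [450.8, -210.2, 92.0]
eef_rot: [3.141, 0.0, 1.686]
wrist_force: [0.7, 1.4, 3.4]
finger_gap: 0.4
```

```bash
python3 -m jog '[[0,0,0.1,0,0,0,0],[0,0,0,0,0,0,0]]'; python3 -m jog '[[0,0,0.1,0,0,0,0],[0,0,0,0,0,0,0]]'; python3 -m jog '[[0,0,0.1,0,0,0,0],[0,0,0,0,0,0,0]]'
```

```text
clock: 10.5
eef_pos: [450.8, -210.2, 91.2]
eef_rot: [3.141, 0.0, 1.686]
wrist_force: [0.1, 1.3, 5.6]
finger_gap: 0.3
clock: 10.7
eef_pos: [450.9, -210.3, 90.9]
eef_rot: [3.141, 0.0, 1.686]
wrist_force: [-3.6, 3.4, 15.1]
finger_gap: 0.6
clock: 10.9
eef_pos: [451.0, -210.4, 90.7]
eef_rot: [3.14, 0.001, 1.686]
wrist_force: [-7.2, 3.9, 24.8]
finger_gap: 0.5
```

```bash
python3 -m jog '[[0,0,-0.3,0,0,0,0],[0,0,-0.4,0,0,0,0],[0,0,-0.6,0,0,0,0],[0,0,-3,0,0,0,0],[0,0,-4,0,0,0,0],[0,0,-4,0,0,0,0],[0,0,0,0,0,0,0]]'; python3 -m jog '[[4,-1,0,0,0,0,0],[-4,-4,0,0,0,0,0],[-4,-4,0,0,0,0,0],[0,-4,0,0,0,0,0],[0,0,0,0,0,0,0]]'; python3 - <<'E'
from h import *
from cell import vision
go((-88,-115,90))
for n in("top","side"):
    c=vision.camera(n);x=c["color"];x=x[125:240,185:330] if n=="top" else x[145:270,200:340]
    cv2.imwrite(f"pics/{n}9.png",cv2.resize(x,None,fx=4.8,fy=4.8,interpolation=cv2.INTER_CUBIC))
    cv2.imwrite(f"pics/{n}9f.png",c["color"])
E
```

```text
clock: 11.6
eef_pos: [451.9, -211.0, 216.9]
eef_rot: [3.136, 0.004, 1.686]
wrist_force: [-0.4, -0.7, -0.6]
finger_gap: 0.7
clock: 12.1
eef_pos: [331.1, -254.9, 211.1]
eef_rot: [-3.14, -0.001, 1.683]
wrist_force: [-0.8, -0.0, -0.8]
finger_gap: 0.6
t 12.1 tcp [ 331.1 -254.9  211.1] phot [-211.5 -146.5  211.1] rot [-3.140e+00 -1.000e-03  1.683e+00] F [-0.8 -0.  -0.8] gap 0.6
target [ 450.3 -209.6   90. ] tool cm [ 3.15 12.37 12.1 ] norm 17.58
```

View pics/side9.png

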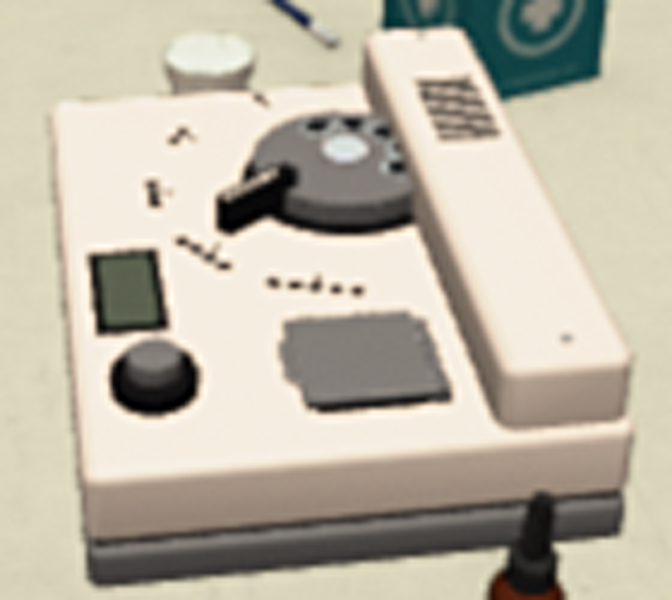

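View pics/top9.png

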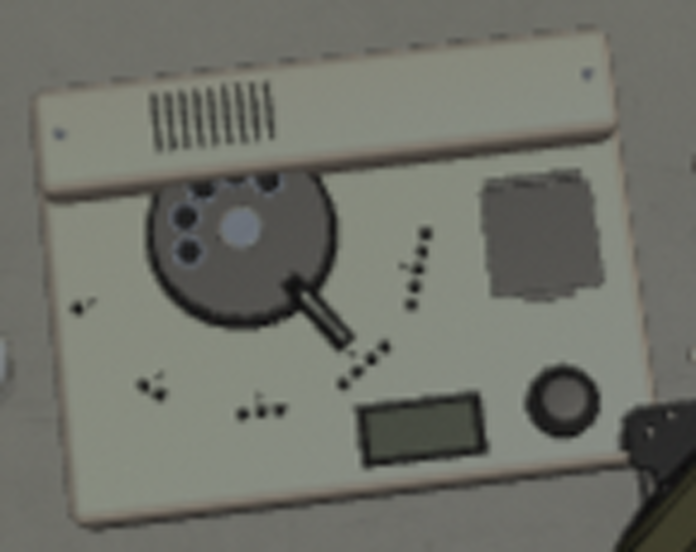

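View pics/side9f.png

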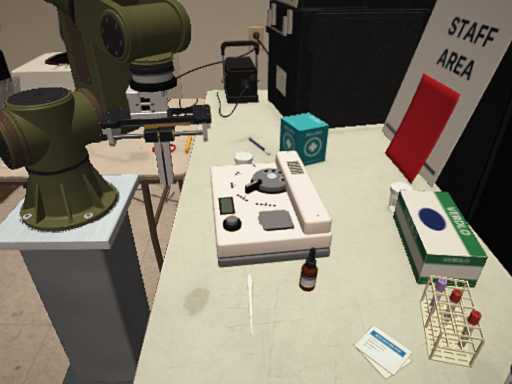

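```bash
python3 - <<'E'
from h import *
from cell import vision
p=np.load("p.npy")
for n,o,uvs in(("top",(185,125),[(300,290),(346,340)]),("side",(200,145),[(283,172),(223,203)])):
    c=vision.camera(n)
    for th in(208,212,216,220,224):
        q=proj(c,world(p,[polar(th,50,102),polar(th,90,102)]));print(n,th,((q-o+.5)*4.8-.5).round(0).tolist())
    x=c["color"]; x=x[175:215,230:280] if n=="top" else x[165:205,235:285]
    cv2.imwrite(f"pics/{n}10.png",cv2.resize(x,None,fx=14,fy=14,interpolation=cv2.INTER_CUBIC))
    a=[onplane(c,((u+.5)/4.8-.5+o[0],(v+.5)/4.8-.5+o[1]),102) for u,v in uvs];d=a[1]-a[0]
    print(n,"line angle",np.degrees(np.arctan2(d[1],d[0])-p[2])%360)
    print("4dots",((proj(c,world(p,polar(216,103.5,75)))-o+.5)*4.8).round())
E
```

```text
top 208 [[289.0, 298.0], [329.0, 356.0]]
top 212 [[294.0, 294.0], [338.0, 349.0]]
top 216 [[298.0, 290.0], [347.0, 342.0]]
top 220 [[303.0, 286.0], [355.0, 334.0]]
top 224 [[307.0, 281.0], [362.0, 326.0]]
top line angle 215.67289434833748
4dots [[363. 366.]]
side 208 [[271.0, 165.0], [207.0, 189.0]]
side 212 [[275.0, 168.0], [215.0, 194.0]]
side 216 [[280.0, 171.0], [223.0, 199.0]]
side 220 [[284.0, 173.0], [232.0, 203.0]]
side 224 [[290.0, 175.0], [241.0, 208.0]]
side line angle 216.98624882444236
4dots [[205. 254.]]
```

View pics/top10.png

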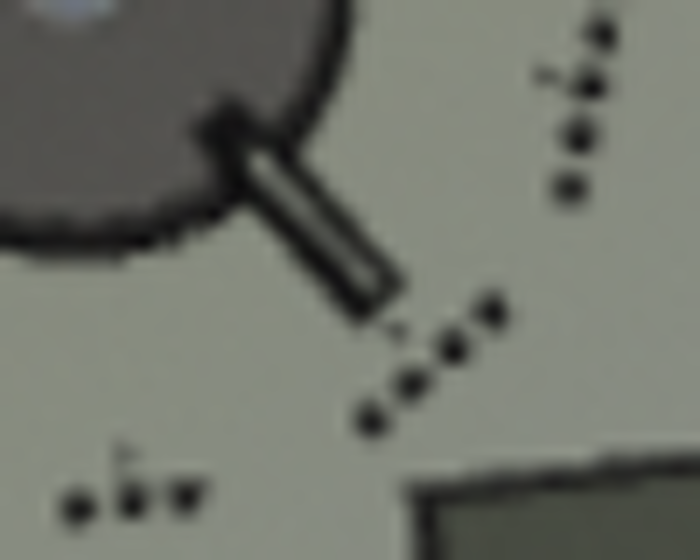

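The tab measures 216° (four dots), the cover is shut, the key is up, and the neighbouring items haven't moved. Handing in.

```bash
python3 - <<'E'
from cell import order
print(order.sign_off())
E
```

```text
the job is handed in; nothing more can be done
None
```

The reading was taken in the order asked and the job was handed in at about 12 s on the robot's clock; no verdict came back.

**What I did**
1. **Turret:** I pushed the tab round with the shut fingertips from near the two-dot mark to the four-dot mark, where it clicked in, then backed off.
2. **Cover:** I pushed it from behind past upright, and it fell shut by itself.
3. **Read key:** I pressed it down until it met its stop, then let it come up. The wrist force on the key rose to about 25 N at the stop; the key itself needs 4 N.

**Last checks**
- **Tab:** it measured 215.7° in the top view and 217.0° in the side view, against 216° nominal.
- **Cover:** its corners in the side view fit the shut position.
- **Key:** it looks up again, in the same place as before.
- **Surroundings:** by eye, the photometer, cup, dropper bottle and pipette are where they were at the start.
- **Arm:** it stands clear and touches nothing.

**Disagreements**
- The tab first measured about 152°, roughly 8° past the exact two-dot click.
- The two cameras differ by about 2–3 mm on the photometer's position, slightly more than their stated 2 mm accuracy.

The largest sideways push on the tab was about 12 N, and the photometer did not visibly move.

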